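# Set the bed-height knob and tighten its lock ring

### The arm

A 6-joint arm with a two-finger parallel gripper is mounted at the origin on the work surface. World frame = base frame: x ahead of the robot, y to its left, z up, the work surface at z = 0. Lengths are in m, angles in rad, forces in N, time in s.
With the tool pointing down it reaches from about 0.3 to 0.875 m from the base axis. Payload 6.4 kg.
Tool frame: the origin (TCP) lies at the very end of the fingers, on their centre line; the grasp point (between the pads) lies 19 mm behind it; z points along the fingers, y is the line along which they close (so a half turn about z gives the same grasp; the last joint's range is limited). The gripper opens to 88 mm and grips with 3 to 60 N. Pads are 18 mm wide; open, the fingers measure 123 mm over their backs; the gripper's body (75 mm by 187 mm) begins 45 mm behind the grasp point.
Start: joints at [-1.444, 0.181, 1.607, -0, 1.354, -0.206], TCP at [0.188, -0.543, 0.239] pointing down, gripper open.
Joint ranges: [-2.99, 2.99], [-0.89, 2.07], [0.3, 2.58], [-1.14, 4.28], [0, 2.63], [-3.12, 3.12]. Speed limits (rad/s): [2.57, 2.57, 3.01, 3.14, 3.14, 3.14].

### API

Orientations are given as a 3x3 rotation matrix whose columns are the frame's x, y, z axes.
In Python, from cell import sensors, read_camera, r gives the robot as it stands. The module is installed in compiled form; this text tells all that it offers.
- The arm moves only by the tool arm_command, never from a script. Its argument "plan" is a list of rows, each a list of 7 numbers: the shift along the tool's x, y, z each as a share of 40 mm, from -1 to 1, then the turn, a rotation vector about the tool's x, y, z each as a share of 5 degrees, from -1 to 1, then the gripper's target within -1 to 1 (fully open at 1, half-way at 0, shut at -1). In form: [[tx, ty, tz, wx, wy, wz, claw], ...]. A call has 1 to 20 rows; each row shifts and turns the commanded pose from where the row before left it, along the tool's axes as they then stand; what a row does not reach is not made up. A row lasts 1/8 s, in which the tool goes at most 62.5 mm and 10.7 degrees, less where a joint would pass 70% of its speed; a pose out of reach is approached as far as the arm can. A call with a number of a shift or a turn outside -1 to 1 is refused whole. A call with a gripper value outside its range is refused whole. The fingers move at their own pace and stop on an object; the grip force is fixed at half the most. Time passes only in rows, so rows that do not move let the fingers close. It gives the time, the measured TCP pose, the force, the opening and the grip force at its end, in the units of the state.
- sensors.read_state(): the state, without advancing time (a new reading comes with each control period).
- read_camera(name): name is "scene" or "side" or "wrist"; returns a dict with "img" (480x640x3 uint8, red, green, blue), "K" (3x3 intrinsics, pixels), "rvec" (rotation vector, rad) and "tvec" (3), from world to camera coordinates, as OpenCV has them. Camera axes: x right, y down, z forward; pixel columns grow to the right and rows downward; lengths in m; the calibration is good to about 2 mm. A picture is of the moment at which its call begins. There is no depth.
- r.sign_off(): hands the job in; it is judged then, once.
The state is a dict: "time_s": time; "joint_pos": joint angles; "joint_velocities": joint speeds; "tau": joint torques, N m; "eef_pos": TCP position; "ee_rot": TCP orientation; "ft_force": force on the tool from outside, world axes, zero at the start; "ft_torque": the same for the moment, N m; "grip_width": finger opening in m; "finger_force": force on a finger pad.
Only numpy, scipy, OpenCV 4.12 (cv2) and the standard library are available. Lean on these libraries where they do the work, as an engineer would, in place of code of your own. Each camera call takes 0.05 s, during which the arm holds its last target. There are 200 camera calls.

### The job

On the printer's bed frame, turn the black bed-height knob clockwise until its white pointer lines up with the orange mark on the dial. Then turn the orange lock ring beneath it clockwise by an ear until it bites and is firmly tight, without forcing it, as the printed thread strips, and leave the knob on its mark. Let go, and leave the glue stick, nozzle tray and scraper where they are.

Things in the scene. Friction and masses are not known exactly. Their poses are not given: they have to be found in the camera images.
- unit: Grey 170 x 170 x 12 mm dial plate at the front of a bench printer's bed frame (fixed). Beyond it lie orange corner blocks and a black bed, top at most 69 mm above the table, starting 110 mm from the axis in +x. Origin: on the table, on the upright axis shared by knob and lock ring. z is up, x points from the axis to the bed.
- knob_grip (a point): Black knob: upright bar 14 mm thick, 40 long, 36 tall on a 40 mm disc. The point is on the axis, 12 mm below the bar's top, 99 mm above the table; the disc is 24 mm below it. Its x runs along the bar to the white pointer. The knob has 0.1 N m of friction and stays where it is left; the mark is 0.5 to 1.4 rad clockwise (from above) of its start. Knob and ring do not drag each other.
- pointer_tip (a point): End of the knob's white pointer, 28 mm from the axis, 71 mm above the table.
- index_mark (a point): Orange mark, 22 x 9 mm, lying on the grey dial plate; the point is its middle, 71 mm from the axis, 15 mm above the table. Its x points straight away from the axis. The knob is set when the pointer points at it: pointer end within 4 mm of the line from the axis to the mark, on the mark's side.
- ear_a (a point): Grip point of one of the two opposite upright ears of the orange lock ring: 55 mm from the axis, 77 mm above the table, 13 mm below the ear's top, 65 mm above the dial plate. The ear is 10 mm thick (along the turn) and 18 mm long (away from the axis). x points from the axis out along this ear. Pushed here, the ring's load is a force along the turn (13.6 N for 0.75 N m); pinched, part of it shows as a moment about the vertical: add both.
- ear_b (a point): Grip point of the other ear, opposite the first, alike; its x points from this ear in to the axis.
- ring_mid (a point): Centre of the orange lock ring, a 64 mm disc on the axis under the knob, 47 to 59 mm above the table. It turns clockwise (from above) 0.4 to 1.3 rad nearly freely (0.05 N m), then bites; where, differs each time and cannot be seen. Then it takes 0.4 N m to move, rising 3 N m per rad: firmly tight from 0.58 N m, strips at 1.0. Aim for 0.75 in all, then let go; it stays tight.
- washer_edge (a point): Point on the rim of the brass pressure washer (60 mm, 4 mm thick) hidden under the lock ring, 30 mm from the axis on the unit's +x side. The washer stands still until the ring bites, then turns clockwise with it, so this point moves towards the unit's -y: 1.8 mm (0.06 rad) once firmly tight, 6 mm (0.2 rad) when the thread strips.
- glue_stick_mid (a point): White glue stick with a blue cap, 31 mm wide, 95 mm tall, standing beside the dial plate; its centre. Leave alone.
- nozzle_tray_mid (a point): Open grey tray, 80 x 60 x 25 mm; its centre. Leave alone.
- scraper_mid (a point): Scraper with a flat blade, lying on the table; a point within it. Leave alone.

How it is judged:
By the outcome, as a careful person would: the job done as asked, in the order asked, and still so for the second after the job is handed in, with the robot touching nothing.
It also fails if it takes over 64 s, if anything falls off the work surface, if the arm or the gripper's body presses on something with over 40 N, if the wrist force passes 120 N, or if a joint passes its speed limit or range.

## Working session

There is one attempt and no reset: what is moved stays moved. The work goes in short steps, Python scripts to look and compute and a tool call to move; the robot and the scene stay as the last step left them, time stands still between calls to the robot, and variables do not carry over. Pictures are saved under pics/ and viewed, at most 10 in all, crops included, and the job is handed in when it is done.

Besides the shell and the picture viewer there is one more tool, called by a JSON object that holds its "fn" and its "kwargs". arm_command: Moves the arm, as the interface text tells. Shift numbers are shares of 40 mm and turn numbers shares of 5 degrees, none past 1 either way. Its arguments: {"type":"object","properties":{"plan":{"type":"array","items":{"type":"array","items":{"type":"number"}}}},"required":["plan"]}

```bash
mkdir -p pics
cat > h.py <<'E'
import numpy as np, cv2
from cell import sensors, read_camera, r
def cam(n,save=None):
    c=read_camera(n); c['R']=cv2.Rodrigues(np.array(c['rvec'],float))[0]; c['t']=np.array(c['tvec'],float).ravel(); c['K']=np.array(c['K'])
    if save: cv2.imwrite('pics/'+save,c['img'][...,::-1])
    return c
def ray(c,u,v):
    d=c['R'].T@np.linalg.solve(c['K'],[u,v,1.]); return -c['R'].T@c['t'],d
def onz(c,u,v,z):
    o,d=ray(c,u,v); return o+d*(z-o[2])/d[2]
def proj(c,p):
    q=c['K']@(c['R']@np.array(p,float)+c['t']); return q[:2]/q[2]
E
python3 - <<'E'
from h import *
a=cam('scene');b=cam('side')
cv2.imwrite('pics/a.png',a['img'][...,::-1]);cv2.imwrite('pics/b.png',b['img'][...,::-1])
s=sensors.read_state();print(s)
for c in(a,b):print(-c['R'].T@c['t'],c['R'][2],c['K'][0,0])
E
```

```text
{'time_s': 0.1, 'joint_pos': array([-1.44430946e+00,  1.81461064e-01,  1.60783295e+00, -8.40750889e-06,
        1.35379219e+00, -2.06314494e-01]), 'joint_velocities': array([ 0.00094084, -0.0003477 , -0.00251738,  0.00121539, -0.00050129,
       -0.00153633]), 'tau': array([ 8.35853043e-04, -4.34817159e+01, -3.42696941e+01,  7.05835805e-02,
        3.39580898e-02, -2.72579672e-05]), 'eef_pos': array([ 0.18779669, -0.54299683,  0.2379397 ]), 'ee_rot': array([[ 9.45130306e-01,  3.26693536e-01, -1.96555542e-04],
       [ 3.26693459e-01, -9.45129193e-01,  1.48058004e-03],
       [ 2.97925548e-04, -1.46355448e-03, -9.99998885e-01]]), 'ft_force': array([-0.02338324,  0.01544982, -0.28243451]), 'ft_torque': array([ 0.02734563,  0.0108227 , -0.01026395]), 'finger_force': 0.0, 'grip_width': 0.08792953090122158}
[1.29542418 0.56017144 0.79825031] [-0.64426296 -0.40564112 -0.64836758] 581.8745663703481
[ 0.42709336 -0.66576196  0.55057359] [ 0.17776323  0.84783367 -0.49957812] 442.21494915211895
```

View pics/a.png

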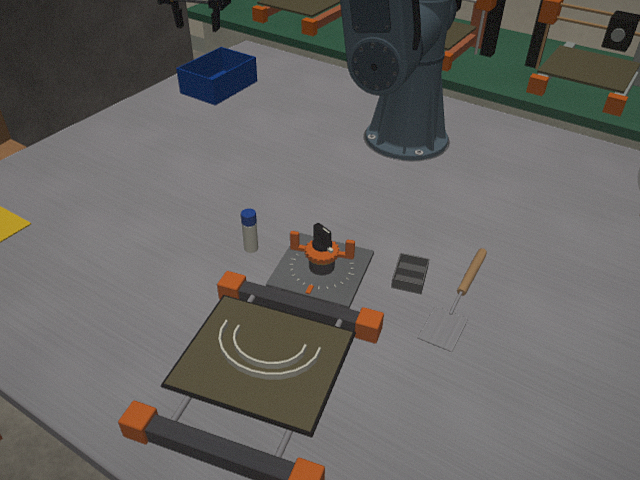

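View pics/b.png

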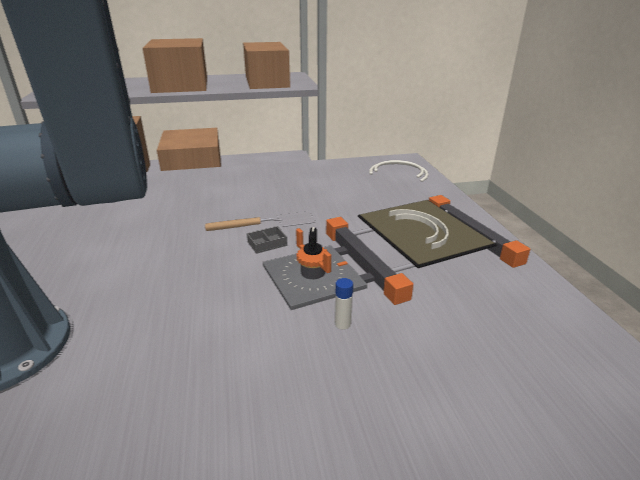

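The scene view shows the knob at about (322,238), ears at (295,240) and (350,249), the mark at (309,288) and the glue stick at (250,230). The side view shows the ears at (300,238) and (327,261) and the mark at (343,264). Next I'll measure these.

Run:
```python
from h import *
a=cam('scene');b=cam('side')
for c,box in((a,(275,215,370,300)),(b,(285,220,360,280))):
    x0,y0,x1,y1=box
    h=cv2.cvtColor(c['img'],cv2.COLOR_RGB2HSV)[y0:y1,x0:x1]
    m=cv2.inRange(h,(3,140,60),(20,255,255))
    n,l,st,ce=cv2.connectedComponentsWithStats(m)
    for i in range(1,n):
        if st[i,4]>8: print(st[i]+[x0,y0,0,0,0],ce[i]+[x0,y0])
# ears tops by hand: 
for n,p in(('earL',(295,233)),('earR',(350,241))): print(n,onz(a,*p,.090))
for n,p in(('ear1',(300,230)),('ear2',(327,252))): print(n,onz(b,*p,.090))
print('mark',onz(a,309,288,.015),onz(b,343,264,.015))
ca=a['img'][205:305,250:390];cb=b['img'][215:305,250:376]
cv2.imwrite('pics/c.png',np.vstack([cv2.resize(ca,(560,400),interpolation=2)[:295],cv2.resize(cb,(560,400),interpolation=2)[:300]])[...,::-1])
```

```text
[290 231  65  33 839] [321.91537545 250.22407628]
[306 285   8   9  44] [309.20454545 288.75      ]
[327 220  21  21 244] [334.41393443 226.8647541 ]
[297 229  34  44 629] [312.57392687 255.78537361]
[337 261  10   5  27] [341.92592593 263.18518519]
earL [0.5922273  0.05161872 0.09      ]
earR [0.55349909 0.15168891 0.09      ]
ear1 [0.55400374 0.14750539 0.09      ]
ear2 [0.591249   0.04998841 0.09      ]
mark [0.63865787 0.11542756 0.015     ] [0.64150227 0.11152567 0.015     ]
```

View pics/c.png

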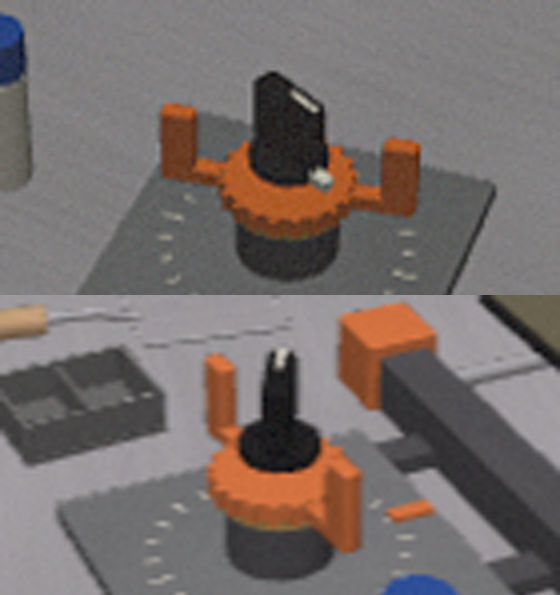

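The zoomed crops show an ear on each side of the axis, with the pointer in the scene view at about (330,249). The axis is near (0.573, 0.100). Both ears are 110 mm apart within 3 mm, and the mark's radius is about 69 mm, so the sizes agree. I'll move above it for a close look.

{"fn": "arm_command", "kwargs": {"plan": [[0.717,-0.602,0,0,0,0,1],[0.717,-0.602,0,0,0,0,1],[0.717,-0.602,0,0,0,0,1],[0.717,-0.602,0,0,0,0,1],[0.717,-0.602,0,0,0,0,1],[0.717,-0.602,0,0,0,0,1],[0.717,-0.602,0,0,0,0,1],[0.717,-0.602,0,0,0,0,1],[0.717,-0.602,0,0,0,0,1],[0.717,-0.602,0,0,0,0,1],[0.717,-0.602,0,0,0,0,1],[0.717,-0.602,0,0,0,0,1],[0.717,-0.602,0,0,0,0,1],[0.717,-0.602,0,0,0,0,1],[0.717,-0.602,0,0,0,0,1],[0.717,-0.602,0,0,0,0,1],[0.717,-0.602,0,0,0,0,1],[0.717,-0.602,0,0,0,0,1],[0.717,-0.602,0,0,0,0,1],[0.717,-0.602,0,0,0,0,1]]}}

```text
time_s: 2.7
eef_pos: [0.5731, 0.1003, 0.2385]
ee_rot: [[0.945, 0.327, -0.0], [0.327, -0.945, -0.0], [-0.0, -0.0, -1.0]]
ft_force: [0.2, 0.2, -0.0]
grip_width: 0.0881
finger_force: 0.0
```

{"fn": "arm_command", "kwargs": {"plan": [[0,0,0,0,0,-1,0],[0,0,0,0,0,-1,0],[0,0,0,0,0,-1,0],[0,0,0,0,0,-1,0],[0,0,0,0,0,-1,0],[0,0,0,0,0,-1,0],[0,0,0,0,0,-1,0],[0,0,0,0,0,-1,0],[0,0,0,0,0,-1,0],[0,0,0,0,0,-1,0],[0,0,0,0,0,-1,0],[0,0,0,0,0,-1,0],[0,0,0,0,0,0,-0.1]]}}

```text
time_s: 4.32
eef_pos: [0.5725, 0.0991, 0.2385]
ee_rot: [[0.19, 0.982, -0.0], [0.982, -0.19, -0.0], [-0.0, -0.0, -1.0]]
ft_force: [0.6, -0.5, -0.2]
grip_width: 0.0403
finger_force: 0.0
```

Run:
```python
from h import *
c=cam('wrist','w1.png');print(-c['R'].T@c['t'],c['R'][2])
s=sensors.read_state();print(s['eef_pos'],s['ee_rot'],s['ft_force'],s['grip_width'])
a=cam('scene')
print('pt',onz(a,330,249.5,.071),onz(a,323,228,.111),onz(a,329.5,232,.111))
for n,p in(('c',(.573,.1,.099)),('e1',(.591,.05,.09)),('e2',(.554,.15,.09)),('m',(.64,.1135,.015))):print(n,proj(c,p))
```

```text
[0.58716514 0.178882   0.38510109] [-0.05999025 -0.30842443 -0.94935533]
[0.5725364  0.09911977 0.23851899] [[ 1.91409171e-01  9.81510259e-01 -3.76639487e-04]
 [ 9.81510330e-01 -1.91409173e-01  3.01158336e-05]
 [-4.25332530e-05 -3.75439994e-04 -9.99999929e-01]] [-0.9425038   0.87729943  0.48477195] 0.03942346631526897
pt [0.57671351 0.12203244 0.071     ] [0.57130622 0.10184797 0.111     ] [0.57451569 0.11844593 0.111     ]
c [322.20959517 220.67360428]
e1 [356.90449876 273.951197  ]
e2 [282.63396606 155.57676653]
m [392.19163221 167.61986583]
```

View pics/w1.png

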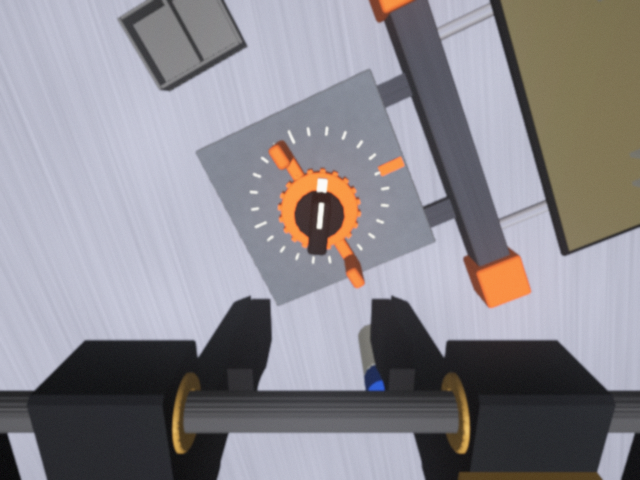

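The wrist view shows the pointer at about (322,186), the bar's top stripe at (320,216), the mark at (391,166), and ear tops near (279,152) and (355,277). I'll extract these precisely.

```bash
cat > m.py <<'E'
from h import *
def blobs(m,minA=15):
    n,l,st,ce=cv2.connectedComponentsWithStats(m)
    return [(ce[i],st[i]) for i in range(1,n) if st[i,4]>=minA]
def knob(c,box,A):
    x0,y0,x1,y1=box; im=c['img'][y0:y1,x0:x1]; h=cv2.cvtColor(im,cv2.COLOR_RGB2HSV)
    print('white'); 
    for ce,st in blobs(cv2.inRange(h,(0,0,200),(180,50,255))): print(ce+[x0,y0],st[2:])
    print('orange')
    for ce,st in blobs(cv2.inRange(h,(3,150,90),(20,255,255))): print(ce+[x0,y0],st[2:])
E
python3 - <<'E'
from m import *
c=cam('wrist')
knob(c,(260,130,410,290),None)
# plate corners from the picture, z=.012
P=[onz(c,u,v,.012)[:2] for u,v in((197,152),(371,70),(435,241),(278,305))]
print(P,np.mean(P,0),[np.linalg.norm(P[i]-P[i-1]) for i in range(4)])
for n,u,v,z in(('e2',279,150,.09),('e1',356,281,.09),('ptr',322,186,.071),('mark',391,166,.015),('str0',321.5,204,.111),('str1',319.5,228,.111)):print(n,onz(c,u,v,z))
E
```

```text
white
[290.57142857 136.68571429] [ 8 13 35]
[308.06666667 132.4       ] [ 3  6 15]
[343.6 134.6] [ 4  8 20]
[404.52054795 142.55479452] [ 15  38 292]
[359.11111111 143.61111111] [ 5  6 18]
[371.5    156.1875] [ 6  5 16]
[264.  159.5] [ 7  6 18]
[321.53846154 185.00854701] [ 10  13 117]
[384.82352941 187.88235294] [ 7  3 17]
[319.74336283 215.61061947] [  6  26 113]
[384.11111111 204.94444444] [ 7  3 18]
[262.53333333 223.4       ] [ 6  4 15]
[359.1875 246.5   ] [ 5  6 16]
[389.41504854 275.42880259] [  51   37 1236]
[329.1875 259.    ] [ 3  7 16]
[262.29824561 284.94736842] [ 8 13 57]
[340.41142857 285.97142857] [ 33  10 175]
orange
[318.16416732 205.93396475] [  95  145 3801]
[390.5990991  165.67567568] [ 24  18 222]
[array([0.47070525, 0.16013343]), array([0.63424265, 0.19767067]), array([0.67130834, 0.03538967]), array([ 0.50795126, -0.00249769])] [0.57105187 0.09767402] [np.float64(0.166841674064611), np.float64(0.16779013063276746), np.float64(0.16646017265481713), np.float64(0.1676931335191417)]
e2 [0.55245748 0.15429806 0.09      ]
e1 [0.58935636 0.04415339 0.09      ]
ptr [0.57682051 0.11963831 0.071     ]
mark [0.63927355 0.11505069 0.015     ]
str0 [0.57544899 0.11501375 0.111     ]
str1 [0.57080898 0.09842687 0.111     ]
```

The axis is about (0.5715, 0.0985). The pointer is at about 75° and the mark at 13.5°, so the knob needs about 61.5° clockwise. I'll grasp the bar now.

{"fn": "arm_command", "kwargs": {"plan": [[-0.02,-0.02,0,0,0,0.8,-0.1],[0,0,0.98,0,0,0,-0.1],[0,0,0.98,0,0,0,-0.1],[0,0,0.98,0,0,0,-0.1],[0,0,0.6,0,0,0,-0.1],[0,0,0.36,0,0,0,-0.1],[0,0,0,0,0,0,-0.1],[0,0,0,0,0,0,-1],[0,0,0,0,0,0,-1],[0,0,0,0,0,0,-1],[0,0,0,0,0,0,-1],[0,0,0,0,0,0,-1]]}}

```text
time_s: 5.98
eef_pos: [0.5712, 0.0988, 0.0837]
ee_rot: [[0.258, 0.966, -0.001], [0.966, -0.258, 0.0], [0.0, -0.001, -1.0]]
ft_force: [-5.1, 0.1, 7.6]
grip_width: 0.014
finger_force: 30.0
```

{"fn": "arm_command", "kwargs": {"plan": [[0,0,0,0,0,1,-1],[0,0,0,0,0,1,-1],[0,0,0,0,0,1,-1],[0,0,0,0,0,1,-1],[0,0,0,0,0,1,-1],[0,0,0,0,0,1,-1],[0,0,0,0,0,1,-1],[0,0,0,0,0,1,-1],[0,0,0,0,0,1,-1],[0,0,0,0,0,1,-1],[0,0,0,0,0,1,-1],[0,0,0,0,0,1,-1],[0,0,0,0,0,0.3,-1],[0,0,0,0,0,0,-1],[0,0,0,0,0,0,-1]]}}

```text
time_s: 7.85
eef_pos: [0.5715, 0.0985, 0.0837]
ee_rot: [[0.972, 0.235, -0.0], [0.235, -0.972, -0.0], [-0.0, 0.0, -1.0]]
ft_force: [-3.7, 0.4, 5.4]
grip_width: 0.0144
finger_force: 30.0
```

{"fn": "arm_command", "kwargs": {"plan": [[0,0,0,0,0,0,-0.3],[0,0,0,0,0,0,-0.3],[0,0,0,0,0,0,-0.3],[0,0,-0.5,0,0,0,-0.3],[0,0,-1,0,0,0,-0.3],[0,0,-1,0,0,0,-0.3],[0,0,-1,0,0,0,-0.3]]}}

```text
time_s: 8.72
eef_pos: [0.5719, 0.0985, 0.2256]
ee_rot: [[0.972, 0.235, 0.002], [0.235, -0.972, -0.0], [0.002, 0.0, -1.0]]
ft_force: [0.4, 0.5, -0.2]
grip_width: 0.0308
finger_force: 0.0
```

{"fn": "arm_command", "kwargs": {"plan": [[0,0,0,0,0,-1,-0.3],[0,0,0,0,0,-1,-0.3],[0,0,0,0,0,-1,-0.3],[0,0,0,0,0,-1,-0.3],[0,0,0,0,0,-1,-0.3],[0,0,0,0,0,-1,-0.3],[0,0,0,0,0,-1,-0.3],[0,0,0,0,0,-1,-0.3],[0,0,0,0,0,-1,-0.3],[0,0,0,0,0,-1,-0.3],[0,0,0,0,0,-1,-0.3],[0,0,0,0,0,-1,-0.3],[0,0,0,0,0,-1,-0.3],[0,0,0,0,0,-1,-0.3],[0,0,0,0,0,-1,-0.3],[0,0,0,0,0,-1,-0.3],[0,0,0,0,0,-1,-0.3],[0,0,0,0,0,-1,-0.3],[0,0,0,0,0,-1,-0.3],[0,0,0,0,0,0,-0.3]]}}

```text
time_s: 11.22
eef_pos: [0.572, 0.0985, 0.2241]
ee_rot: [[-0.318, 0.948, 0.002], [0.948, 0.318, -0.0], [-0.001, 0.001, -1.0]]
ft_force: [1.0, 0.5, 0.0]
grip_width: 0.0307
finger_force: 0.0
```

Run:
```python
from m import *
c=cam('wrist','w2.png')
s=sensors.read_state();print(s['eef_pos'],s['ee_rot'][:2,:2],s['ft_force'],s['ft_torque'],s['grip_width'])
for n,p in(('c',(.5715,.0985,.111)),('e1',(.589,.044,.09)),('e2',(.552,.154,.09)),('m',(.6393,.115,.015)),('ptr',(.5715+.028*.972,.0985+.028*.235,.071))):print(n,proj(c,p))
```

```text
[0.57196711 0.09848288 0.22386611] [[-0.31672054  0.94851797]
 [ 0.94851878  0.31672088]] [-0.36303058  1.07517784 -0.29050036] [-0.05524406 -0.17069656 -0.05144431] 0.031062952387541205
c [321.22316284 233.18980524]
e1 [320.11671866 297.00124835]
e2 [319.91487446 139.76187486]
m [398.82097241 207.24059455]
ptr [357.79047751 220.42733882]
```

View pics/w2.png

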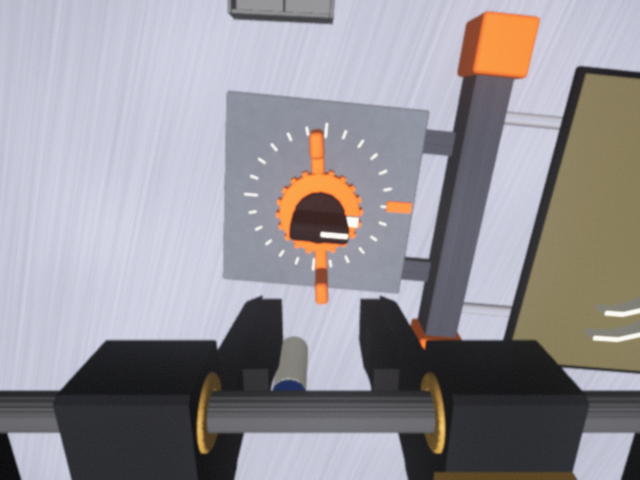

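The wrist view shows the pointer at (353,222), directed at the mark at (399,207). The far ear's top is at (317,140). The knob looks set, so I'll check its angle numerically and then go to that ear.

Run:
```python
from m import *
c=cam('wrist')
knob(c,(300,195,415,250),None)
s=sensors.read_state();T=s['eef_pos'];R=s['ee_rot']
A=np.array([.5715,.0985])
for n,u,v,z in(('ptr',352.5,222,.071),('st0',322,235,.111),('st1',346,236.5,.111),('mark',398.8,207.5,.015),('ear',316.7,139,.09),('ear1',321,300,.09)):
    p=onz(c,u,v,z);d=p[:2]-A;print(n,p,np.degrees(np.arctan2(d[1],d[0])),np.hypot(*d),R.T@(p-T))
```

```text
white
[383.125 206.125] [ 5  4 16]
[411.87978142 233.87431694] [  8  43 183]
[352.38235294 221.25490196] [ 12  10 102]
[382.19047619 223.33333333] [ 7  4 21]
[333.92537313 235.34328358] [ 27   7 134]
[373.14285714 237.95238095] [ 7  5 21]
orange
[302.88235294 196.76470588] [10  7 34]
[348.84261501 203.90072639] [ 32  21 413]
[398.46330275 206.58256881] [ 24  10 218]
[351.10344828 232.01724138] [ 7 10 58]
[318.08710801 245.18466899] [ 41  10 287]
ptr [0.59523423 0.10266864 0.071     ] 9.961733391805994 0.02409753719728931 [-0.00334833  0.02330303  0.15265566]
st0 [0.57231393 0.09753271 0.111     ] -49.920854828522366 0.0012641762568335153 [-9.73958817e-04 -2.44958394e-05  1.12631827e-01]
st1 [0.58780673 0.10159887 0.111     ] 10.759979435578792 0.016598565848126048 [-0.00202377  0.01595856  0.11264795]
mark [0.63925358 0.11474494 0.015     ] 13.483002163825349 0.0696738533060042 [-0.00581658  0.06882575  0.20870144]
ear [0.54980202 0.15382646 0.09      ] 111.41416213990668 0.059429107980446 [ 0.05955852 -0.00356971  0.13360856]
ear1 [0.59028272 0.04191601 0.09      ] -71.63672326968712 0.059619948682167447 [-0.05941167 -0.00061559  0.13365035]
```

{"fn": "arm_command", "kwargs": {"plan": [[0.68,-0.03,0,0,0,0,-0.3],[0.68,-0.02,0,0,0,0,-0.3],[0,0,1,0,0,0,-0.3],[0,0,1,0,0,0,-0.3],[0,0,0,0,0,0,-0.3]]}}

```text
time_s: 11.95
eef_pos: [0.55, 0.1493, 0.1399]
ee_rot: [[-0.318, 0.948, -0.007], [0.948, 0.318, -0.0], [0.002, -0.007, -1.0]]
ft_force: [-1.0, 0.2, -0.4]
grip_width: 0.0311
finger_force: 0.0
```

{"fn": "arm_command", "kwargs": {"plan": [[0,0,0.8,0,0,0,-0.3],[0,0,0.8,0,0,0,-0.3],[0,0,0.4,0,0,0,-0.3],[0,0,0,0,0,0,-0.55],[0,0,0,0,0,0,-0.55],[0,0,0,0,0,0,-0.55]]}}

```text
time_s: 12.7
eef_pos: [0.5536, 0.1495, 0.0642]
ee_rot: [[-0.318, 0.948, 0.002], [0.948, 0.318, 0.0], [-0.001, 0.002, -1.0]]
ft_force: [0.2, 0.9, 0.4]
grip_width: 0.0201
finger_force: 0.0
```

{"fn": "arm_command", "kwargs": {"plan": [[0,0,0.1,0,0,0,-0.55],[-0.005,0.12,0,0,0,1,-0.55],[-0.005,0.12,0,0,0,1,-0.55],[-0.005,0.12,0,0,0,1,-0.55],[-0.005,0.12,0,0,0,1,-0.55],[0,0,0,0,0,0,-0.55],[0,0,0,0,0,0,-0.55]]}}

```text
time_s: 13.58
eef_pos: [0.5713, 0.1523, 0.0587]
ee_rot: [[0.023, 1.0, 0.0], [1.0, -0.023, -0.0], [-0.0, 0.0, -1.0]]
ft_force: [-0.1, 0.3, -0.0]
grip_width: 0.0203
finger_force: 0.0
```

{"fn": "arm_command", "kwargs": {"plan": [[-0.004,0.096,0,0,0,0.8,-0.55],[-0.004,0.096,0,0,0,0.8,-0.55],[0,0,0,0,0,0,-0.55],[0,0,0,0,0,0,-0.55]]}}

```text
time_s: 14.08
eef_pos: [0.5789, 0.1515, 0.0587]
ee_rot: [[0.162, 0.987, 0.0], [0.987, -0.162, -0.0], [-0.0, 0.0, -1.0]]
ft_force: [-0.3, -0.2, -0.0]
grip_width: 0.0202
finger_force: 0.0
```

Run:
```python
from m import *
c=cam('scene');s=sensors.read_state();print(s['ft_force'],s['ft_torque'],s['eef_pos'])
im=c['img'][205:305,250:390];cv2.imwrite('pics/s3.png',cv2.resize(im,(700,500),interpolation=2)[...,::-1])
```

```text
[0.04422031 0.30136766 0.97194046] [-0.10308639 -0.13377691  0.04897246] [0.57895443 0.1514761  0.05876117]
```

View pics/s3.png

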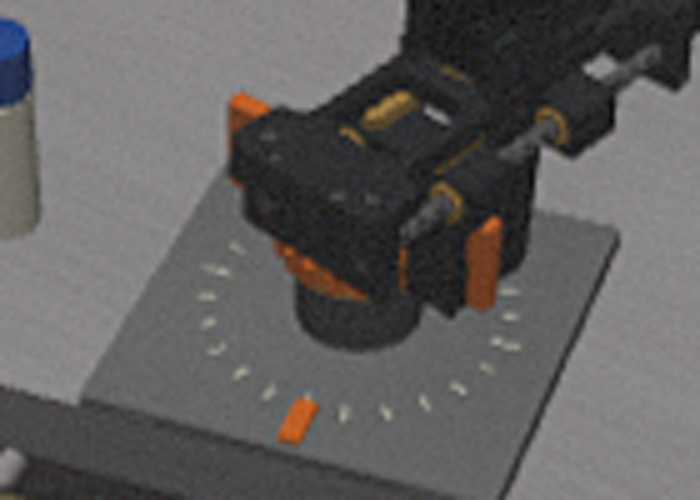

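The scene crop shows the ear captured between the fingers at about (484,262), and the ring has turned. I'll continue in 4° steps.

{"fn": "arm_command", "kwargs": {"plan": [[-0.004,0.096,0,0,0,0.8,-0.55],[0,0,0,0,0,0,-0.55],[0,0,0,0,0,0,-0.55]]}}

```text
time_s: 14.5
eef_pos: [0.5828, 0.1507, 0.0587]
ee_rot: [[0.231, 0.973, 0.0], [0.973, -0.231, -0.0], [-0.0, 0.0, -1.0]]
ft_force: [-0.1, -0.9, 1.0]
grip_width: 0.0198
finger_force: 0.0
```

{"fn": "arm_command", "kwargs": {"plan": [[-0.004,0.096,0,0,0,0.8,-0.55],[0,0,0,0,0,0,-0.55],[0,0,0,0,0,0,-0.55]]}}

```text
time_s: 14.88
eef_pos: [0.5865, 0.1497, 0.0587]
ee_rot: [[0.298, 0.955, 0.0], [0.955, -0.298, -0.0], [-0.0, 0.0, -1.0]]
ft_force: [0.4, -0.3, -0.2]
grip_width: 0.0199
finger_force: 0.0
```

{"fn": "arm_command", "kwargs": {"plan": [[-0.004,0.096,0,0,0,0.8,-0.55],[0,0,0,0,0,0,-0.55],[0,0,0,0,0,0,-0.55]]}}

```text
time_s: 15.25
eef_pos: [0.5901, 0.1484, 0.0587]
ee_rot: [[0.364, 0.932, 0.0], [0.932, -0.364, -0.0], [-0.0, 0.0, -1.0]]
ft_force: [0.2, 0.0, -0.4]
grip_width: 0.02
finger_force: 0.0
```

{"fn": "arm_command", "kwargs": {"plan": [[-0.004,0.096,0,0,0,0.8,-0.55],[0,0,0,0,0,0,-0.55],[0,0,0,0,0,0,-0.55]]}}

```text
time_s: 15.62
eef_pos: [0.5936, 0.1468, 0.0587]
ee_rot: [[0.428, 0.904, 0.0], [0.904, -0.428, -0.0], [-0.0, 0.0, -1.0]]
ft_force: [0.6, 0.4, 0.2]
grip_width: 0.0198
finger_force: 0.0
```

{"fn": "arm_command", "kwargs": {"plan": [[-0.004,0.096,0,0,0,0.8,-0.55],[0,0,0,0,0,0,-0.55],[0,0,0,0,0,0,-0.55]]}}

```text
time_s: 16.0
eef_pos: [0.597, 0.145, 0.0587]
ee_rot: [[0.49, 0.872, 0.0], [0.872, -0.49, -0.0], [-0.0, 0.0, -1.0]]
ft_force: [0.3, -0.0, -0.4]
grip_width: 0.0197
finger_force: 0.0
```

{"fn": "arm_command", "kwargs": {"plan": [[-0.004,0.096,0,0,0,0.8,-0.55],[0,0,0,0,0,0,-0.55],[0,0,0,0,0,0,-0.55]]}}

```text
time_s: 16.38
eef_pos: [0.6003, 0.143, 0.0587]
ee_rot: [[0.549, 0.836, 0.0], [0.836, -0.549, -0.0], [0.0, 0.0, -1.0]]
ft_force: [0.1, 0.5, 0.2]
grip_width: 0.0198
finger_force: 0.0
```

{"fn": "arm_command", "kwargs": {"plan": [[-0.004,0.096,0,0,0,0.8,-0.55],[0,0,0,0,0,0,-0.55],[0,0,0,0,0,0,-0.55]]}}

```text
time_s: 16.75
eef_pos: [0.6034, 0.1408, 0.0587]
ee_rot: [[0.606, 0.795, 0.0], [0.795, -0.606, -0.0], [0.0, 0.0, -1.0]]
ft_force: [0.2, 0.3, 0.9]
grip_width: 0.0196
finger_force: 0.0
```

{"fn": "arm_command", "kwargs": {"plan": [[-0.004,0.096,0,0,0,0.8,-0.55],[0,0,0,0,0,0,-0.55],[0,0,0,0,0,0,-0.55]]}}

```text
time_s: 17.12
eef_pos: [0.6048, 0.1393, 0.0583]
ee_rot: [[0.66, 0.751, -0.003], [0.751, -0.66, 0.001], [-0.001, -0.003, -1.0]]
ft_force: [-4.2, 3.9, 1.4]
grip_width: 0.0199
finger_force: 2.7
```

{"fn": "arm_command", "kwargs": {"plan": [[-0.001,0.048,0,0,0,0.4,-0.55],[0,0,0,0,0,0,-0.55],[0,0,0,0,0,0,-0.55]]}}

```text
time_s: 17.5
eef_pos: [0.6057, 0.1385, 0.0581]
ee_rot: [[0.686, 0.728, -0.004], [0.728, -0.686, 0.002], [-0.002, -0.004, -1.0]]
ft_force: [-5.8, 4.7, 2.0]
grip_width: 0.0197
finger_force: 3.8
```

```bash
cat > t.py <<'E'
from h import *
s=sensors.read_state();A=np.array([.571,.098,.077]);F=s['ft_force'];M=s['ft_torque'];p=s['eef_pos'];R=s['ee_rot']
g=p-.019*R[:,2]
d=g-A;rr=np.hypot(d[0],d[1]);print('F tool',R.T@F,'M',M,'r',rr,'ang',np.degrees(np.arctan2(d[1],d[0])))
print('rxF z',np.cross(d,F)[2],'+Mz',np.cross(d,F)[2]+M[2],s['grip_width'],s['finger_force'])
E
python3 t.py
```

```text
F tool [-0.52728937 -7.44735646 -1.93537938] M [0.80464968 0.9003494  0.0659709 ] r 0.05336186855769043 ang 49.37777893273907
rxF z 0.3978328732426243 +Mz 0.46380377017684116 0.019718249991856823 3.7682123349804897
```

{"fn": "arm_command", "kwargs": {"plan": [[-0.001,0.048,0,0,0,0.4,-0.55],[-0.001,0.048,0,0,0,0.4,-0.55],[0,0,0,0,0,0,-0.55],[0,0,0,0,0,0,-0.55]]}}

```text
time_s: 18.0
eef_pos: [0.6078, 0.1364, 0.058]
ee_rot: [[0.735, 0.678, -0.005], [0.678, -0.735, 0.003], [-0.002, -0.006, -1.0]]
ft_force: [-6.7, 8.0, 3.9]
grip_width: 0.0199
finger_force: 5.0
```

```bash
python3 t.py; python3 t.py|tail -1
```

```text
F tool [  0.52748648 -10.42812052  -3.88699784] M [1.11886229 1.11734246 0.12408585] r 0.053249100871594256 ang 46.13882266008652
rxF z 0.5514273427897751 +Mz 0.6755131969769961 0.01987061450368335 5.037513807183132
rxF z 0.5514273427897751 +Mz 0.6755131969769961 0.01987061450368335 5.037513807183132
```

{"fn": "arm_command", "kwargs": {"plan": [[-0.001,0.055,0,0,0,0.45,-0.55],[0,0,0,0,0,0,-0.55],[0,0,0,0,0,0,-0.55],[0,0,0,0,0,0,-0.55]]}}

```text
time_s: 18.5
eef_pos: [0.609, 0.1352, 0.0579]
ee_rot: [[0.761, 0.649, -0.006], [0.649, -0.761, 0.003], [-0.002, -0.006, -1.0]]
ft_force: [-8.0, 8.1, 3.7]
grip_width: 0.0201
finger_force: 5.8
```

```bash
python3 t.py
```

```text
F tool [ -0.81680016 -11.40393595  -3.58501692] M [1.3710036  1.20282336 0.13832161] r 0.05320334698751383 ang 44.25871958396007
rxF z 0.6070739723666385 +Mz 0.7453955868614182 0.02011945286953661 5.768916761444416
```

Estimated load is about 0.75 N·m. I'll back off the ear, open and lift away.

{"fn": "arm_command", "kwargs": {"plan": [[0,-0.1,0,0,0,0,-0.55],[0,-0.1,0,0,0,0,-0.4],[0,0,0,0,0,0,-0.3],[0,0,0,0,0,0,-0.3],[0,0,-0.4,0,0,0,-0.3],[0,0,-0.8,0,0,0,-0.3],[0,0,-1,0,0,0,-0.3],[0,0,-1,0,0,0,-0.3],[-0.9,0,-1,0,0,0,-0.3],[-0.9,0,0,0,0,0,-0.3],[0,0,0,0,0,0,-0.3]]}}

```text
time_s: 19.88
eef_pos: [0.5513, 0.091, 0.2286]
ee_rot: [[0.764, 0.646, 0.002], [0.646, -0.764, -0.0], [0.001, 0.002, -1.0]]
ft_force: [-0.5, 0.4, 0.4]
grip_width: 0.0307
finger_force: 0.0
```

Run:
```python
from m import *
c=cam('wrist','w4.png');s=sensors.read_state();print(s['time_s'],s['eef_pos'],s['ft_force'])
for n,p in(('axis',(.571,.098,.071)),('ptr',(.571+.026*.972,.098+.026*.235,.071)),('mark',(.6393,.115,.015))):print(n,proj(c,p))
knob(c,(250,150,450,330),0)
```

```text
19.925 [0.55200723 0.09161394 0.22817903] [ 0.07650626  0.053641   -0.52830069]
axis [330.38188763 190.14702782]
ptr [346.48873865 158.90698587]
mark [366.65371993 102.14068368]
white
[345.09230769 162.31538462] [ 13  16 130]
[394.66666667 156.42857143] [ 8  4 21]
[369.96101758 275.18151889] [  200   174 13365]
[260.3  163.35] [ 8  4 20]
[397.33333333 174.04761905] [ 8  3 21]
[338.26119403 189.82089552] [ 16  25 134]
[259.72222222 181.33333333] [ 8  3 18]
[394.61904762 191.95238095] [ 8  3 21]
[263.82352941 198.58823529] [ 7  4 17]
[387.66666667 208.09090909] [12  7 33]
[271.83333333 214.11111111] [ 7  5 18]
[377.47058824 222.23529412] [ 6  6 17]
[283.58823529 226.82352941] [ 6  6 17]
[298.10344828 236.        ] [ 7 11 29]
[363.72222222 232.83333333] [ 5  7 18]
[348.     239.8125] [ 3  7 16]
[314.125 241.375] [ 3  7 16]
orange
[330.22943854 194.1016692 ] [  85  127 3295]
```

View pics/w4.png

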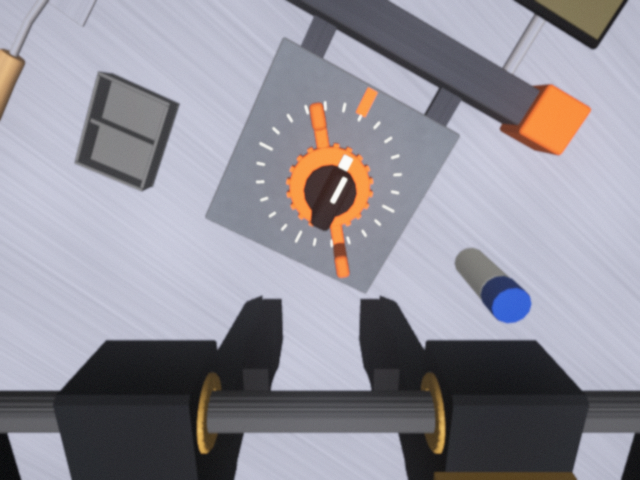

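The wrist view shows the pointer at (345,162), on the line from the axis at (330,190) to the mark at (367,102). The ring has been turned, the other objects are undisturbed, and the arm is clear. Handing in.

```bash
python3 -c "
from cell import r
print(r.sign_off())"
```

```text
the job is handed in; nothing more can be done
None
```

I turned the knob onto its mark, tightened the lock ring to an estimated 0.75 N·m (0.61 from the push force alone), left the glue stick, nozzle tray and scraper alone, and handed in with the arm clear at about 20 s.

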